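Feel two roller shafts for end float and flag the loose one

ROBOT

A 6-joint arm with a two-finger parallel gripper is mounted at the origin on the work surface. World frame = base frame: x ahead of the robot, y to its left, z up, the work surface at z = 0. Lengths are in m, angles in rad, forces in N, time in s.
With the tool pointing down it reaches from about 0.35 to 0.975 m from the base axis. Payload 4.9 kg.
Tool frame: the origin (TCP) lies at the very end of the fingers, on their centre line; the grasp point (between the pads) lies behind it (manip.pinch_z is the y of the grasp point in the tool frame, in m); y points along the fingers, x is the direction in which the jaws open and shut, and the axes are right-handed (so a half turn about y gives the same grasp; the last joint's range is limited). The gripper opens to 85 mm and grips with 20 to 120 N. Pads are 22 mm wide; open, the fingers measure 114 mm over their backs; the gripper's body (76 mm by 85 mm) begins 54 mm behind the grasp point. The pads swing forward as they close: fully open they stand 13 mm farther back than shut.
Start: joints at [1.109, 0.053, 1.613, -0, 1.476, -0.119], TCP at [0.21, 0.589, 0.231] pointing down, gripper open.
Joint ranges: [-3.01, 3.01], [-1.01, 2.22], [0.06, 2.58], [-1.02, 4.17], [0.09, 2.62], [-3.14, 3.14]. Speed limits (rad/s): [2.57, 2.57, 3.14, 3.14, 3.14, 3.14].

INTERFACE

Orientations are given as a unit quaternion [w, x, y, z].
In Python, from plant import manip gives the robot as it stands.
- The arm moves only by the tool drive_tool, never from a script. Its argument "motion" is a list of rows, each a list of 3 entries, a list of its own where there are three numbers: the shift along the tool's x, y, z in units of 25 mm (1.0 is 25 mm), then the turn, a rotation vector about the tool's x, y, z in units of 5 degrees (1.0 is 5 degrees), then the closure, from -1 (fully open) to 1 (shut). A call has 1 to 12 rows; each row shifts and turns the commanded pose from where the row before left it, along the tool's axes as they then stand; what a row does not reach is not made up. A row lasts 1/10 s, in which the tool goes at most 50 mm and 8.59 degrees, less where a joint would pass 70% of its speed; a pose out of reach is approached as far as the arm can. A call is refused whole if a number of a shift passes 1 or a number of a turn 1, either way. A call with a gripper value outside its range is refused whole. The fingers move at their own pace and stop on an object; the grip force is fixed at half the most. Time passes only in rows, so rows that do not move let the fingers close. It gives the time, the measured TCP pose, the force and the opening at its end, in the units of the state.
- manip.state(): the state, without advancing time (a new reading comes with each control period).
- manip.grab_frame(name): name is "side" or "top"; returns a dict with "img" (384x512x3 uint8, blue, green, red), "range_z" (384x512 float32, m along the optical axis (not along the pixel's ray), 0 where there is no reading), "camera_matrix" (3x3 intrinsics, pixels), "world_from_camera" (4x4, takes a point from camera to world coordinates). Camera axes: x right, y down, z forward; pixel columns grow to the right and rows downward; lengths in m; the calibration is good to about 2 mm. A picture is of the moment at which its call begins.
- manip.job_done(): hands the job in, once; it reports no verdict.
The state is a dict: "time": time; "joint_pos": joint angles; "joint_vel": joint speeds; "joint_efforts": joint torques, N m; "tool_pos": TCP position; "tool_rot": TCP orientation; "contact_force": force on the tool from outside, world axes, zero at the start; "ft_torque": the same for the moment, N m; "gripper_width": opening from 0.0 (shut) to 1.0 (fully open).
Only numpy, scipy, OpenCV 4.12 (cv2) and the standard library are available. Lean on these libraries where they do the work, as an engineer would, in place of code of your own. Each camera call takes 0.05 s, during which the arm holds its last target. There are 200 camera calls.

TASK

Check the two roller units for end float: on the left-hand unit (the robot's left) first, pull the shaft fully out to its stop and then push it fully home; then do the same on the right-hand unit. Take the hooked spacer hanger from the middle tub and hang it by its hook over the rim of the outer tray on the same side as the unit whose shaft had the greater float, and let go. Leave both shafts home and all the other things on the bench where they stand.

Things in the scene. Friction and masses are not known exactly. Their poses are not given: they have to be found in the camera images.
- unit_p: fixed roller unit, one of two alike, one on the robot's left, one on its right (which varies): two upright aluminium plates 80 wide (y), 125 high, at x +58..+66 and +202..+210, with a lying shaft and two green-cored wheels. Origin on the table below the middle of the coupling when the shaft is home; z up, +x along the shaft from its free end to the plates; the free end points roughly at the robot
- unit_p_shaft (a joint): shaft travel, m: 0 = fully home (towards +x of its unit), grows as it is pulled out (-x) up to a stop that must be felt: the sound unit has about 10 mm of float, the one lacking a spacer about 28 mm; either name may be the loose one. Friction about 3 N, stays where left; starts 3 to 7 mm out
- unit_p_grip (a point): middle of the shaft's square steel coupling: 70 long along the shaft, 24 x 24 across with upright flats, axis 90 above the table; a flange 40 dia, 8 thick closes its free (-x) end. Axes as the unit's; moves with the shaft
- unit_q: fixed roller unit, one of two alike, one on the robot's left, one on its right (which varies): two upright aluminium plates 80 wide (y), 125 high, at x +58..+66 and +202..+210, with a lying shaft and two green-cored wheels. Origin on the table below the middle of the coupling when the shaft is home; z up, +x along the shaft from its free end to the plates; the free end points roughly at the robot
- unit_q_shaft (a joint): shaft travel, m: 0 = fully home (towards +x of its unit), grows as it is pulled out (-x) up to a stop that must be felt: the sound unit has about 10 mm of float, the one lacking a spacer about 28 mm; either name may be the loose one. Friction about 3 N, stays where left; starts 3 to 7 mm out
- unit_q_grip (a point): middle of the shaft's square steel coupling: 70 long along the shaft, 24 x 24 across with upright flats, axis 90 above the table; a flange 40 dia, 8 thick closes its free (-x) end. Axes as the unit's; moves with the shaft
- tray_left: fixed open square sheet-steel tray, 110 x 110 outside, 60 high, walls 5 thick, a few fasteners up to 20 high in the middle of its floor. Origin: centre of its underside; x and y square to its walls, z up. Stands at the outer side of the left-hand (robot's left) unit
- tray_right: fixed open square sheet-steel tray, 110 x 110 outside, 60 high, walls 5 thick, a few fasteners up to 20 high in the middle of its floor. Origin: centre of its underside; x and y square to its walls, z up. Stands at the outer side of the right-hand (robot's right) unit
- tub: fixed open square sheet-steel tub in the middle, same make as the trays: 110 x 110 outside, 60 high, walls 5 thick. Origin: centre of its underside; z up. The hanger starts on the rim of its +x wall (the one farther from the robot)
- hanger: loose aluminium hook, 60 wide (y), about 0.15 kg. Origin: underside of its bridge (22 x 60 x 4), mid gap, at rim height when hung; z up. Gap 14 (x -7..+7), open below; on -x a leg 4 thick down to z -22, on +x a plate 4 thick down to z -45 with two black spacers on it (to x +19). Grip tab 10 (x) x 40 (y), z +4..+46. Hangs plate outside the container, leg inside
- spray_can: bystander, loose, to be left alone: white spray can, 62 dia, 200 high; origin at the centre of its underside
- glue_bottle: bystander, loose, to be left alone: white bottle, 66 dia, 190 high; origin at the centre of its underside
- wheel_a: bystander, loose, to be left alone: spare rubber wheel lying flat, 64 dia, 29 high; origin at the centre of its underside
- wheel_b: bystander, loose, to be left alone: spare rubber wheel lying flat, 64 dia, 29 high; origin at the centre of its underside
- battery: bystander, loose, to be left alone: black battery block 75 x 110 x 62 high; origin at the centre of its underside
- screwdriver: bystander, loose, to be left alone: screwdriver lying flat, handle to its -x; origin at the table, near its middle

How it is judged:
By the outcome, as a careful person would: the job done as asked, in the order asked, and still so for the second after the job is handed in, with the robot touching nothing.
It also fails if it takes over 70 s, if anything falls off the work surface, if the arm or the gripper's body presses on something with over 40 N, if the wrist force passes 120 N, or if a joint passes its speed limit or range.

## Working session

There is one attempt and no reset: what is moved stays moved. The work goes in short steps, Python scripts to look and compute and a tool call to move; the robot and the scene stay as the last step left them, time stands still between calls to the robot, and variables do not carry over. Pictures are saved under pics/ and viewed, about 8 in all and at most 12, crops included, and the job is handed in when it is done.

Besides the shell and the picture viewer there is one more tool, called after "Request:" in YAML: its name, and indented under it one key for each argument. drive_tool: Moves the arm, as the interface text tells. Its arguments: {"type":"object","properties":{"motion":{"type":"array","items":{"type":"array"}}},"required":["motion"]}

```bash
ls; mkdir -p pics
cat > h.py <<'E'
import numpy as np, cv2, json
from plant import manip
from scipy.spatial.transform import Rotation as R
def grab(n,tag):
    f=manip.grab_frame(n); cv2.imwrite(f'pics/{tag}.png',f['img']); np.savez(f'/tmp/{tag}.npz',**f); return f
def load(tag): return dict(np.load(f'/tmp/{tag}.npz'))
def cloud(f):
    K=f['camera_matrix'];T=f['world_from_camera'];z=f['range_z']
    v,u=np.mgrid[:z.shape[0],:z.shape[1]]
    p=np.stack([(u-K[0,2])/K[0,0]*z,(v-K[1,2])/K[1,1]*z,z],-1)
    p=p@T[:3,:3].T+T[:3,3]; p[z==0]=np.nan; return p
def rot():
    q=manip.state()['tool_rot']; return R.from_quat([q[1],q[2],q[3],q[0]])
E
python3 - <<'E'
from h import *
s=manip.state(); print(s); print(manip.pinch_z); print(rot().as_matrix().round(3))
for n in ('top','side'):
    f=grab(n,n+'0'); print(f['camera_matrix'],f['world_from_camera'].round(3))
a=cv2.imread('pics/top0.png');b=cv2.imread('pics/side0.png')
cv2.imwrite('pics/top0b.png',cv2.resize(a,(800,600)))
E
```

```text
pics
{'time': 0.0, 'joint_pos': array([ 1.10899340e+00,  5.33599468e-02,  1.61430286e+00, -1.96123293e-05,
        1.47601504e+00, -1.18971795e-01]), 'joint_vel': array([ 0.00190179, -0.00172302, -0.00051846, -0.00164261,  0.00213545,
       -0.0004932 ]), 'joint_efforts': array([ 5.50229543e-04, -3.93697286e+01, -3.70171773e+01, -2.33061082e-04,
        7.05918777e-03,  3.35082788e-06]), 'tool_pos': array([0.20980147, 0.58806387, 0.23005583]), 'tool_rot': array([-0.57760383,  0.5783164 ,  0.40673835, -0.40802925]), 'contact_force': array([ 0.39892714, -0.17827138, -0.53133539]), 'ft_torque': array([ 0.0135515 ,  0.00966189, -0.0372929 ]), 'gripper_width': 1.0010083108494137}
-0.0187
[[ 0.336 -0.001 -0.942]
 [ 0.942 -0.002  0.336]
 [-0.002 -1.     0.   ]]
[[393.57627052   0.         260.51150624]
 [  0.         393.57627052 190.55034804]
 [  0.           0.           1.        ]] [[ 0.027 -0.998  0.065  0.376]
 [-0.999 -0.028 -0.021  0.009]
 [ 0.022 -0.065 -0.998  1.432]
 [ 0.     0.     0.     1.   ]]
[[425.93960686   0.         247.21910922]
 [  0.         425.93960686 185.76140163]
 [  0.           0.           1.        ]] [[ 0.916 -0.252  0.312  0.136]
 [-0.401 -0.568  0.718 -0.832]
 [-0.004 -0.783 -0.622  0.792]
 [ 0.     0.     0.     1.   ]]
```

View pics/top0b.png

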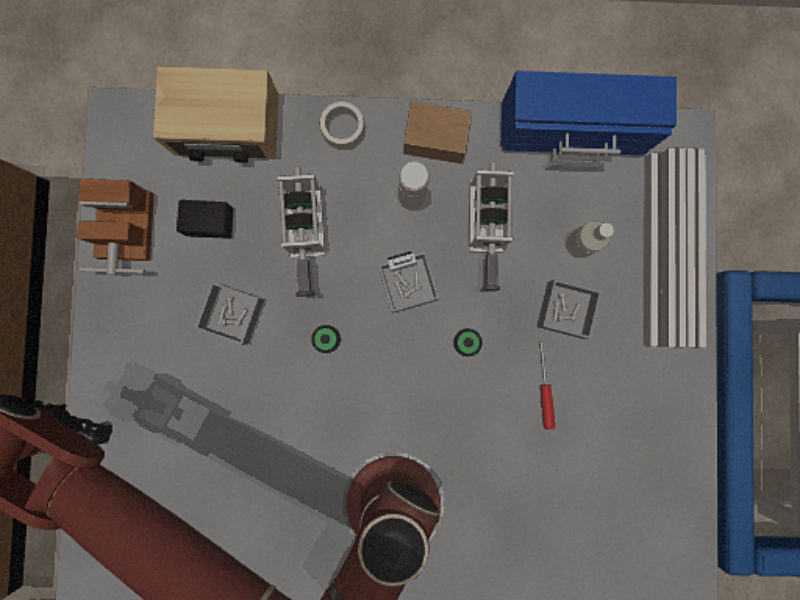

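View pics/side0.png

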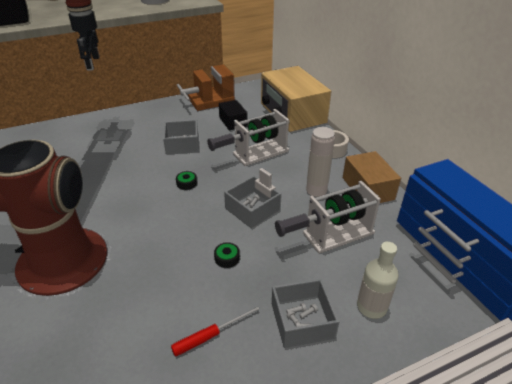

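The top view (800-px scale) shows the left coupling at (308,272), the right coupling at (490,270), the hanger at (402,260), the left tray at (232,314) and the right tray at (569,308). The side view agrees with this. Next I'll measure these from depth.

Run:
```python
from h import *
f=load('top0'); P=cloud(f)
def reg(x0,y0,x1,y1,zl,zh):
    s=1.5625; q=P[int(y0/s):int(y1/s),int(x0/s):int(x1/s)].reshape(-1,3); q=q[~np.isnan(q[:,0])]
    return q[(q[:,2]>zl)&(q[:,2]<zh)]
def rect(q):
    (c,s,a)=cv2.minAreaRect((q[:,:2]*1000).astype(np.float32)); return np.round(c,1),np.round(s,1),round(a,1),len(q),q[:,2].mean().round(3)
for n,b in dict(L=(285,252,330,302),Rt=(470,250,512,300)).items():
    q=reg(*b,.085,.125); print(n,'coupling',rect(q), np.percentile(q[:,2],[5,50,95]).round(3))
for n,b in dict(L=(265,160,335,262),Rt=(455,155,525,258)).items():
    q=reg(*b,.115,.14); print(n,'plates',rect(q))
for n,b in dict(TL=(185,270,280,360),TR=(525,270,610,350),tub=(370,240,450,320)).items():
    q=reg(*b,.05,.066); print(n,'rim',rect(q))
q=reg(370,235,450,300,.085,.12); print('hanger tab',rect(q),np.percentile(q[:,2],[5,50,95]))
for n,b in dict(can=(390,155,440,215),glue=(560,215,620,262)).items():
    q=reg(*b,.15,.25); print(n,rect(q))
```

```text
L coupling (array([511.2, 209.6]), array([94.8, 37.5]), 5.7, 212, np.float64(0.101)) [0.092 0.101 0.107]
Rt coupling (array([ 530.8, -198.4]), array([87.2, 36.5]), 1.1, 194, np.float64(0.101)) [0.092 0.101 0.108]
L plates (array([644.4, 223. ]), array([157.8,  78.8]), 6.0, 518, np.float64(0.122))
Rt plates (array([ 668.2, -200.2]), array([ 79. , 157.1]), 89.8, 519, np.float64(0.122))
TL rim (array([421.4, 381.6]), array([112.2, 110.1]), 72.3, 224, np.float64(0.058))
TR rim (array([ 452.4, -389.6]), array([111.7, 109.9]), 77.4, 226, np.float64(0.059))
tub rim (array([505. , -19.3]), array([114., 110.]), 18.1, 213, np.float64(0.06))
hanger tab (array([548.1,  -4. ]), array([10.3, 37.3]), 16.9, 41, np.float64(0.103)) [0.08921446 0.10457657 0.10762151]
can (array([706.2, -22.1]), array([58.9, 58.8]), 27.0, 334, np.float64(0.193))
glue (array([ 608.3, -420.3]), array([27.8, 29.7]), 0.2, 97, np.float64(0.183))
```

Add to h.py:
```python
def to(x,y,z,yaw):
    """print what is left: turn about tool y (units), then shift in tool axes after the turn (units)"""
    s=manip.state(); r=rot(); X=r.as_matrix()[:,0]; cy=np.degrees(np.arctan2(X[1],X[0]))
    d=(yaw-cy+90)%180-90; r2=R.from_euler('z',d,degrees=True)*r
    e=r2.inv().apply(np.array([x,y,z])-s['tool_pos'])/.025
    print('t',round(s['time'],2),'pos',s['tool_pos'].round(4),'yaw',cy.round(2),'tilt',r.as_matrix()[:,1].round(3),'F',s['contact_force'].round(1),'w',round(s['gripper_width'],3))
    print('turn y',round(-d/5,2),'shift',e.round(2))
```

```text
(no output)
```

Request:
drive_tool:
  motion:
    - [[-0.9,0,-0.3],[0,-0.85,0],-1]
    - [[-0.9,0,-0.3],[0,-0.85,0],-1]
    - [[-0.9,0,-0.4],[0,-0.85,0],-1]
    - [[-0.9,0,-0.4],[0,-0.85,0],-1]
    - [[-0.9,0,-0.5],[0,-0.85,0],-1]
    - [[-0.9,0,-0.5],[0,-0.85,0],-1]
    - [[-0.9,0,-0.5],[0,0,0],-1]
    - [[-0.9,0,-0.5],[0,0,0],-1]
    - [[-0.9,0,-0.5],[0,0,0],-1]
    - [[-0.9,0,-0.5],[0,0,0],-1]
    - [[-0.9,0,-0.5],[0,0,0],-1]
    - [[-0.9,0,-0.5],[0,0,0],-1]

```text
time: 1.3
tool_pos: [0.3367, 0.3208, 0.2308]
tool_rot: [0.474, -0.474, -0.525, 0.525]
contact_force: [0.5, -0.0, -0.6]
gripper_width: 0.999
```

```bash
python3 -c "
from h import *
to(.504,.2087,.072,95.8)"
```

```text
t 1.3 pos [0.3367 0.3208 0.2308] yaw 95.86 tilt [-0.001 -0.    -1.   ] F [ 0.5 -0.  -0.6] w 0.999
turn y 0.01 shift [-5.13  6.35 -6.21]
```

Request:
drive_tool:
  motion:
    - [[-0.7,0,-0.8],[0,0,0],-1]
    - [[-0.7,0,-0.8],[0,0,0],-1]
    - [[-0.7,0.3,-0.8],[0,0,0],-1]
    - [[-0.7,0.5,-0.8],[0,0,0],-1]
    - [[-0.7,0.5,-0.8],[0,0,0],-1]
    - [[-0.6,0.4,-0.8],[0,0,0],-1]
    - [[-0.5,0.3,-0.8],[0,0,0],-1]
    - [[-0.4,0,-0.5],[0,0,0],-1]
    - [[0,0,0],[0,0,0],-1]
    - [[0,0,0],[0,0,0],-1]

```text
time: 2.3
tool_pos: [0.5008, 0.2133, 0.1817]
tool_rot: [-0.474, 0.474, 0.525, -0.525]
contact_force: [0.4, 0.4, -0.1]
gripper_width: 0.999
```

```bash
python3 -c "
from h import *
to(.504,.2087,.072,95.8)"
```

```text
t 2.3 pos [0.5008 0.2133 0.1817] yaw 95.85 tilt [-0.  0. -1.] F [ 0.4  0.4 -0.1] w 0.999
turn y 0.01 shift [-0.2   4.39 -0.11]
```

Request:
drive_tool:
  motion:
    - [[-0.2,0.6,-0.1],[0,0,0],-1]
    - [[0,0.8,0],[0,0,0],-1]
    - [[0,0.8,0],[0,0,0],-1]
    - [[0,0.8,0],[0,0,0],-1]
    - [[0,0.8,0],[0,0,0],-1]
    - [[0,0.6,0],[0,0,0],-1]
    - [[0,0,0],[0,0,0],0]
    - [[0,0,0],[0,0,0],0.2]
    - [[0,0,0],[0,0,0],1]
    - [[0,0,0],[0,0,0],1]
    - [[0,0,0],[0,0,0],1]
    - [[0,0,0],[0,0,0],1]

```text
time: 3.5
tool_pos: [0.5048, 0.2102, 0.0731]
tool_rot: [-0.474, 0.474, 0.526, -0.523]
contact_force: [-2.4, 5.9, 2.3]
gripper_width: 0.274
```

```bash
python3 -c "
from h import *
to(.504,.2087,.072,95.8)"
```

```text
t 3.5 pos [0.5048 0.2102 0.0731] yaw 95.85 tilt [ 0.002  0.004 -1.   ] F [-2.4  5.9  2.3] w 0.274
turn y 0.01 shift [-0.06  0.04  0.04]
```

Request:
drive_tool:
  motion:
    - [[0,0,0.08],[0,0,0],1]
    - [[0,0,0.08],[0,0,0],1]
    - [[0,0,0],[0,0,0],1]

```text
time: 3.8
tool_pos: [0.5013, 0.2099, 0.0731]
tool_rot: [-0.474, 0.474, 0.527, -0.523]
contact_force: [1.6, 7.0, -0.0]
gripper_width: 0.267
```

Request:
drive_tool:
  motion:
    - [[0,0,0.08],[0,0,0],1]
    - [[0,0,0],[0,0,0],1]

```text
time: 4.0
tool_pos: [0.4993, 0.2097, 0.073]
tool_rot: [-0.474, 0.474, 0.527, -0.523]
contact_force: [1.8, 7.6, -0.5]
gripper_width: 0.269
```

Request:
drive_tool:
  motion:
    - [[0,0,0.08],[0,0,0],1]
    - [[0,0,0],[0,0,0],1]

```text
time: 4.2
tool_pos: [0.4974, 0.2095, 0.073]
tool_rot: [-0.474, 0.474, 0.527, -0.523]
contact_force: [1.8, 7.9, 0.9]
gripper_width: 0.267
```

Request:
drive_tool:
  motion:
    - [[0,0,0.1],[0,0,0],1]
    - [[0,0,0.1],[0,0,0],1]
    - [[0,0,0],[0,0,0],1]

```text
time: 4.5
tool_pos: [0.4923, 0.209, 0.0731]
tool_rot: [-0.474, 0.474, 0.527, -0.523]
contact_force: [0.7, 7.1, 0.5]
gripper_width: 0.271
```

Request:
drive_tool:
  motion:
    - [[0,0,0.1],[0,0,0],1]
    - [[0,0,0.1],[0,0,0],1]
    - [[0,0,0],[0,0,0],1]

```text
time: 4.8
tool_pos: [0.4873, 0.2085, 0.0731]
tool_rot: [-0.474, 0.474, 0.527, -0.523]
contact_force: [1.8, 7.5, 0.1]
gripper_width: 0.276
```

Request:
drive_tool:
  motion:
    - [[0,0,0.08],[0,0,0],1]
    - [[0,0,0.08],[0,0,0],1]
    - [[0,0,0],[0,0,0],1]

```text
time: 5.1
tool_pos: [0.4834, 0.2081, 0.0731]
tool_rot: [-0.474, 0.474, 0.527, -0.523]
contact_force: [1.3, 8.0, 0.1]
gripper_width: 0.273
```

Request:
drive_tool:
  motion:
    - [[0,0,0.06],[0,0,0],1]
    - [[0,0,0.06],[0,0,0],1]
    - [[0,0,0],[0,0,0],1]

```text
time: 5.4
tool_pos: [0.4812, 0.2079, 0.073]
tool_rot: [-0.473, 0.474, 0.528, -0.522]
contact_force: [4.7, 8.1, -1.8]
gripper_width: 0.273
```

Request:
drive_tool:
  motion:
    - [[0,0,0.06],[0,0,0],1]
    - [[0,0,0],[0,0,0],1]

```text
time: 5.6
tool_pos: [0.4812, 0.2079, 0.0731]
tool_rot: [-0.473, 0.475, 0.529, -0.521]
contact_force: [11.9, 9.0, -7.5]
gripper_width: 0.273
```

Request:
drive_tool:
  motion:
    - [[0,0,0.06],[0,0,0],1]
    - [[0,0,0],[0,0,0],1]

```text
time: 5.8
tool_pos: [0.4813, 0.2079, 0.0731]
tool_rot: [-0.472, 0.476, 0.53, -0.52]
contact_force: [18.3, 11.1, -12.5]
gripper_width: 0.27
```

Stop felt at 18 N after 23.6 mm of pull, so the left unit is the loose one. Next I push it home.

Request:
drive_tool:
  motion:
    - [[0,0,-0.15],[0,0,0],1]
    - [[0,0,-0.15],[0,0,0],1]
    - [[0,0,-0.15],[0,0,0],1]
    - [[0,0,-0.15],[0,0,0],1]
    - [[0,0,-0.15],[0,0,0],1]
    - [[0,0,-0.15],[0,0,0],1]
    - [[0,0,-0.15],[0,0,0],1]
    - [[0,0,-0.1],[0,0,0],1]
    - [[0,0,0],[0,0,0],1]

```text
time: 6.7
tool_pos: [0.5055, 0.2103, 0.073]
tool_rot: [-0.474, 0.473, 0.526, -0.523]
contact_force: [-2.3, 5.5, 2.3]
gripper_width: 0.272
```

Request:
drive_tool:
  motion:
    - [[0,0,-0.07],[0,0,0],1]
    - [[0,0,-0.07],[0,0,0],1]
    - [[0,0,0],[0,0,0],1]

```text
time: 7.0
tool_pos: [0.5088, 0.2107, 0.0731]
tool_rot: [-0.474, 0.473, 0.526, -0.523]
contact_force: [-3.1, 6.8, 3.3]
gripper_width: 0.277
```

Request:
drive_tool:
  motion:
    - [[0,0,-0.07],[0,0,0],1]
    - [[0,0,0],[0,0,0],1]

```text
time: 7.2
tool_pos: [0.5089, 0.2107, 0.073]
tool_rot: [-0.475, 0.472, 0.525, -0.525]
contact_force: [-10.0, 5.1, 8.6]
gripper_width: 0.265
```

Request:
drive_tool:
  motion:
    - [[0,0,-0.08],[0,0,0],1]
    - [[0,0,0],[0,0,0],1]

```text
time: 7.4
tool_pos: [0.5089, 0.2107, 0.073]
tool_rot: [0.476, -0.471, -0.524, 0.526]
contact_force: [-18.6, 2.5, 13.9]
gripper_width: 0.273
```

Request:
drive_tool:
  motion:
    - [[0,0,0.06],[0,0,0],1]
    - [[0,0,0],[0,0,0],-1]
    - [[0,0,0],[0,0,0],-1]
    - [[0,0,0],[0,0,0],-1]
    - [[0,0,0],[0,0,0],-1]
    - [[0,0,0],[0,0,0],-1]
    - [[0,0,0],[0,0,0],-1]

```text
time: 8.1
tool_pos: [0.5105, 0.2089, 0.0713]
tool_rot: [0.474, -0.474, -0.525, 0.525]
contact_force: [-0.2, 0.1, -0.5]
gripper_width: 0.999
```

Request:
drive_tool:
  motion:
    - [[0,-0.9,0],[0,0,0],-1]
    - [[0,-0.9,0],[0,0,0],-1]
    - [[0,-0.9,0],[0,0,0],-1]
    - [[0,-0.9,0],[0,0,0],-1]
    - [[0,-0.9,0],[0,0.6,0],-1]
    - [[-0.5,-0.5,0],[0,0.6,0],-1]
    - [[-1,0,0],[0,0,0],-1]
    - [[-1,0,0],[0,0,0],-1]
    - [[-1,0,0],[0,0,0],-1]
    - [[-1,0,0],[0,0,0],-1]
    - [[-1,0,0],[0,0,0],-1]
    - [[-1,0,0],[0,0,0],-1]

```text
time: 9.3
tool_pos: [0.5101, 0.0447, 0.1957]
tool_rot: [0.501, -0.501, -0.499, 0.499]
contact_force: [-0.0, -1.0, 0.2]
gripper_width: 0.997
```

Request:
drive_tool:
  motion:
    - [[-1,0,0],[0,0,0],-1]
    - [[-1,0,0],[0,0,0],-1]
    - [[-1,0,0],[0,0,0],-1]
    - [[-1,0,0],[0,0,0],-1]
    - [[-1,0,0],[0,0,0],-1]
    - [[-1,0,0],[0,0,0],-1]
    - [[-1,0,0],[0,0,0],-1]
    - [[-1,0,0],[0,0,0],-1]
    - [[-0.8,0,0],[0,0,0],-1]
    - [[-0.5,0,0],[0,0,0],-1]
    - [[0,0,0],[0,0,0],-1]

```text
time: 10.4
tool_pos: [0.5096, -0.1874, 0.1959]
tool_rot: [0.502, -0.501, -0.499, 0.499]
contact_force: [-0.5, 0.5, 1.1]
gripper_width: 1.0
```

Run:
```python
from h import *
to(.529,-.199,.072,89.7)
f=grab('top','top1'); P=cloud(f)
def reg(x0,y0,x1,y1,zl,zh):
    s=1.5625; q=P[int(y0/s):int(y1/s),int(x0/s):int(x1/s)].reshape(-1,3); q=q[~np.isnan(q[:,0])]
    return q[(q[:,2]>zl)&(q[:,2]<zh)]
q=reg(285,240,330,302,.085,.113); print(cv2.minAreaRect((q[:,:2]*1000).astype(np.float32)))
```

```text
t 10.4 pos [ 0.5096 -0.1874  0.1959] yaw 89.7 tilt [-0.001  0.    -1.   ] F [-0.5  0.5  1.1] w 1.0
turn y 0.0 shift [-0.46  4.95 -0.78]
((527.8059692382812, 205.18389892578125), (118.99057006835938, 72.1684341430664), 8.395639419555664)
```

Request:
drive_tool:
  motion:
    - [[-0.46,0.5,-0.78],[0,0,0],-1]
    - [[0,0.8,0],[0,0,0],-1]
    - [[0,0.8,0],[0,0,0],-1]
    - [[0,0.8,0],[0,0,0],-1]
    - [[0,0.8,0],[0,0,0],-1]
    - [[0,0.8,0],[0,0,0],-1]
    - [[0,0.45,0],[0,0,0],-1]
    - [[0,0,0],[0,0,0],0]
    - [[0,0,0],[0,0,0],0.2]
    - [[0,0,0],[0,0,0],1]
    - [[0,0,0],[0,0,0],1]
    - [[0,0,0],[0,0,0],1]

```text
time: 11.65
tool_pos: [0.5305, -0.1999, 0.0744]
tool_rot: [-0.499, 0.502, 0.499, -0.5]
contact_force: [-0.0, -7.0, 1.0]
gripper_width: 0.269
```

Request:
drive_tool:
  motion:
    - [[0,0,0],[0,0,0],1]
    - [[0,0,0],[0,0,0],1]

```text
time: 11.85
tool_pos: [0.5305, -0.1999, 0.0744]
tool_rot: [-0.499, 0.502, 0.499, -0.5]
contact_force: [-0.1, -7.2, 0.8]
gripper_width: 0.27
```

Request:
drive_tool:
  motion:
    - [[0,0,0.06],[0,0,0],1]
    - [[0,0,0.06],[0,0,0],1]
    - [[0,0,0],[0,0,0],1]

```text
time: 12.15
tool_pos: [0.528, -0.1999, 0.0744]
tool_rot: [-0.498, 0.503, 0.499, -0.5]
contact_force: [1.0, -6.1, -0.5]
gripper_width: 0.274
```

Request:
drive_tool:
  motion:
    - [[0,0,0.06],[0,0,0],1]
    - [[0,0,0],[0,0,0],1]

```text
time: 12.35
tool_pos: [0.5266, -0.1999, 0.0744]
tool_rot: [-0.498, 0.503, 0.499, -0.5]
contact_force: [2.1, -7.3, -1.0]
gripper_width: 0.27
```

Request:
drive_tool:
  motion:
    - [[0,0,0.06],[0,0,0],1]
    - [[0,0,0],[0,0,0],1]

```text
time: 12.55
tool_pos: [0.5251, -0.1999, 0.0744]
tool_rot: [-0.498, 0.503, 0.499, -0.5]
contact_force: [2.4, -7.3, -0.6]
gripper_width: 0.271
```

Request:
drive_tool:
  motion:
    - [[0,0,0.06],[0,0,0],1]
    - [[0,0,0],[0,0,0],1]

```text
time: 12.75
tool_pos: [0.5245, -0.1999, 0.0744]
tool_rot: [-0.498, 0.504, 0.5, -0.499]
contact_force: [7.1, -6.5, -3.3]
gripper_width: 0.274
```

Request:
drive_tool:
  motion:
    - [[0,0,0.06],[0,0,0],1]
    - [[0,0,0],[0,0,0],1]

```text
time: 12.95
tool_pos: [0.5246, -0.1999, 0.0744]
tool_rot: [-0.496, 0.505, 0.501, -0.498]
contact_force: [13.0, -6.8, -7.6]
gripper_width: 0.271
```

Request:
drive_tool:
  motion:
    - [[0,0,0.06],[0,0,0],1]
    - [[0,0,0],[0,0,0],1]

```text
time: 13.15
tool_pos: [0.5246, -0.1999, 0.0745]
tool_rot: [-0.495, 0.506, 0.502, -0.497]
contact_force: [20.2, -8.7, -13.3]
gripper_width: 0.271
```

Right stop felt after 5.9 mm. Now I push it home, expected at x≈0.5345.

Request:
drive_tool:
  motion:
    - [[0,0,-0.15],[0,0,0],1]
    - [[0,0,-0.15],[0,0,0],1]
    - [[0,0,-0.15],[0,0,0],1]
    - [[0,0,-0.1],[0,0,0],1]
    - [[0,0,0],[0,0,0],1]

```text
time: 13.65
tool_pos: [0.5338, -0.1998, 0.0744]
tool_rot: [-0.499, 0.502, 0.499, -0.5]
contact_force: [-1.0, -5.7, 1.5]
gripper_width: 0.268
```

Request:
drive_tool:
  motion:
    - [[0,0,-0.07],[0,0,0],1]
    - [[0,0,0],[0,0,0],1]

```text
time: 13.85
tool_pos: [0.5345, -0.1998, 0.0744]
tool_rot: [-0.5, 0.501, 0.498, -0.501]
contact_force: [-6.3, -5.9, 4.1]
gripper_width: 0.268
```

Request:
drive_tool:
  motion:
    - [[0,0,-0.07],[0,0,0],1]
    - [[0,0,0],[0,0,0],1]

```text
time: 14.05
tool_pos: [0.5344, -0.1999, 0.0744]
tool_rot: [0.501, -0.5, -0.497, 0.502]
contact_force: [-14.4, -6.1, 9.3]
gripper_width: 0.27
```

Request:
drive_tool:
  motion:
    - [[0,0,-0.05],[0,0,0],1]
    - [[0,0,0],[0,0,0],1]

```text
time: 14.25
tool_pos: [0.5344, -0.1998, 0.0744]
tool_rot: [0.502, -0.499, -0.496, 0.503]
contact_force: [-17.7, -4.6, 12.6]
gripper_width: 0.271
```

Request:
drive_tool:
  motion:
    - [[0,0,0.05],[0,0,0],1]
    - [[0,0,0],[0,0,0],-1]
    - [[0,0,0],[0,0,0],-1]
    - [[0,0,0],[0,0,0],-1]
    - [[0,0,0],[0,0,0],-1]
    - [[0,0,0],[0,0,0],-1]
    - [[0,-0.8,0],[0,0,0],-1]
    - [[0,-0.9,0],[0,0,0],-1]
    - [[0,-0.9,0],[0,0,0],-1]
    - [[0,-0.9,0],[0,0,0],-1]
    - [[0,-0.9,0],[0,0,0],-1]
    - [[0,-0.5,0],[0,1,0],-1]

```text
time: 15.45
tool_pos: [0.5373, -0.1978, 0.1975]
tool_rot: [-0.521, 0.523, 0.477, -0.476]
contact_force: [0.6, -0.1, 0.2]
gripper_width: 0.997
```

Request:
drive_tool:
  motion:
    - [[0,0,0],[0,1,0],-1]
    - [[0,0,0],[0,1,0],-1]
    - [[0,0,0],[0,1,0],-1]
    - [[0,0,0],[0,1,0],-1]
    - [[0,0,0],[0,1,0],-1]
    - [[0,0,0],[0,1,0],-1]
    - [[0,0,0],[0,1,0],-1]
    - [[0,0,0],[0,1,0],-1]
    - [[0,0,0],[0,1,0],-1]
    - [[0,0,0],[0,1,0],-1]
    - [[0,0,0],[0,1,0],-1]
    - [[0,0,0],[0,1,0],-1]

```text
time: 16.65
tool_pos: [0.5364, -0.1974, 0.1949]
tool_rot: [0.691, -0.691, -0.151, 0.151]
contact_force: [0.5, -0.0, -0.6]
gripper_width: 1.003
```

Run:
```python
from h import *
to(.548,-.004,.15,17.5)
f=grab('top','top2'); s=load('top0')
g=lambda d,a:cv2.resize(d['img'][a[1]:a[3],a[0]:a[2]],None,fx=5,fy=5,interpolation=cv2.INTER_CUBIC)
A=(180,145,330,205); cv2.imwrite('pics/cmp.png',np.vstack([g(s,(180,95,330,150)),g(f,(180,95,330,150))]))
P=cloud(f)
for (x0,y0,x1,y1) in [(182,166,208,194),(302,162,328,192)]:
    q=P[y0:y1,x0:x1].reshape(-1,3);q=q[(q[:,2]>.085)&(q[:,2]<.125)];print(cv2.minAreaRect((q[:,:2]*1000).astype(np.float32)),q[:,0].min())
    q=cloud(s)[y0:y1,x0:x1].reshape(-1,3);q=q[(q[:,2]>.085)&(q[:,2]<.125)];print(' before',q[:,0].min())
q=P[150:200,235:292].reshape(-1,3); r=q[(q[:,2]>.085)&(q[:,2]<.12)]; print('tab',len(r),r.mean(0) if len(r) else '')
```

```text
t 16.65 pos [ 0.5364 -0.1974  0.1949] yaw 24.67 tilt [-0.  0. -1.] F [ 0.5 -0.  -0.6] w 1.003
turn y 1.43 shift [2.77 1.8  7.24]
((504.2767333984375, 208.42111206054688), (73.0046615600586, 37.391876220703125), 5.447078704833984) 0.4676188199004952
 before 0.4623180515453681
((518.180419921875, -199.14352416992188), (60.20998001098633, 26.827009201049805), 12.338435173034668) 0.4911383564971768
 before 0.4872431888979902
tab 41 [ 0.54740704 -0.00403135  0.10344932]
```

Request:
drive_tool:
  motion:
    - [[0,0,0],[0,0.72,0],-1]
    - [[0,0,0.3],[0,0.71,0],-1]
    - [[0.38,0,1],[0,0,0],-1]
    - [[0.38,0,1],[0,0,0],-1]
    - [[0.38,0,1],[0,0,0],-1]
    - [[0.38,0,1],[0,0,0],-1]
    - [[0.38,0.5,1],[0,0,0],-1]
    - [[0.38,0.5,1],[0,0,0],-1]
    - [[0.35,0.4,0.8],[0,0,0],-1]
    - [[0.1,0.4,0.14],[0,0,0],-1]
    - [[0,0,0],[0,0,0],-1]

```text
time: 17.8
tool_pos: [0.5448, -0.0039, 0.1482]
tool_rot: [0.699, -0.698, -0.109, 0.111]
contact_force: [-0.0, 0.1, -0.2]
gripper_width: 1.0
```

Run:
```python
from h import *
to(.548,-.004,.072,17.5)
f=grab('side','side1')
cv2.imwrite('pics/side1c.png',cv2.resize(f['img'][110:250,180:350],None,fx=4,fy=4,interpolation=cv2.INTER_CUBIC))
```

```text
t 17.8 pos [ 0.5448 -0.0039  0.1482] yaw 17.84 tilt [-0.003  0.    -1.   ] F [-0.   0.1 -0.2] w 1.0
turn y 0.07 shift [ 0.13  3.05 -0.04]
```

View pics/side1c.png

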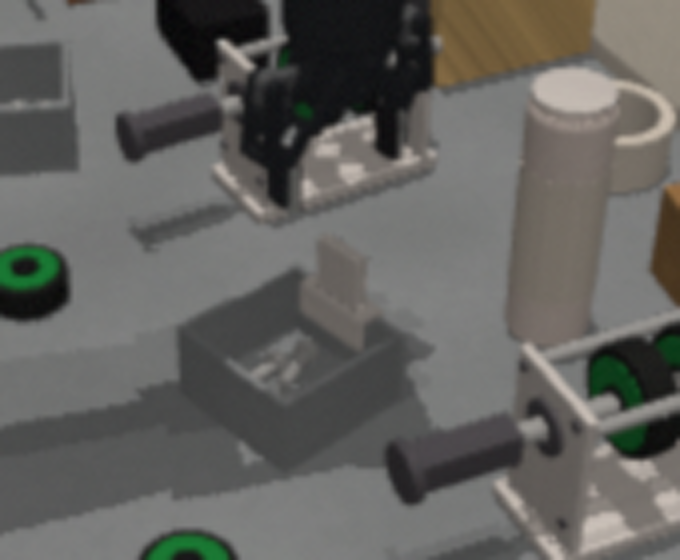

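The crop shows the hanger upright on the tub's far rim (340,290), with the fingers above and straddling it. Descend and grip.

Request:
drive_tool:
  motion:
    - [[0.13,0.6,0],[0,0,0],-1]
    - [[0,0.8,0],[0,0,0],-1]
    - [[0,0.8,0],[0,0,0],-1]
    - [[0,0.8,0],[0,0,0],-1]
    - [[0,0,0],[0,0,0],0]
    - [[0,0,0],[0,0,0],0.4]
    - [[0,0,0],[0,0,0],0.6]
    - [[0,0,0],[0,0,0],1]
    - [[0,0,0],[0,0,0],1]
    - [[0,0,0],[0,0,0],1]
    - [[0,0,0],[0,0,0],1]
    - [[0,0,0],[0,0,0],1]

```text
time: 19.05
tool_pos: [0.5498, -0.0036, 0.0762]
tool_rot: [-0.698, 0.699, 0.11, -0.108]
contact_force: [-0.3, -1.3, 4.4]
gripper_width: 0.106
```

Request:
drive_tool:
  motion:
    - [[0,-0.3,0],[0,0,0],1]
    - [[0,-0.5,0],[0,0,0],1]
    - [[0,-0.8,0],[0,0,0],1]
    - [[0,-0.8,0],[0,0,0],1]
    - [[0,-0.8,0],[0,0,0],1]
    - [[0,-0.8,0],[0,0,0],1]
    - [[0,-0.5,0],[0,0,0],1]
    - [[0,0,0],[0,0,0],1]

```text
time: 19.85
tool_pos: [0.5497, -0.0036, 0.1895]
tool_rot: [-0.698, 0.699, 0.11, -0.108]
contact_force: [0.3, 0.3, -0.9]
gripper_width: 0.107
```

Run:
```python
from h import *
to(.471,.366,.18,-17.7); print(manip.state()['joint_pos'].round(2))
f=grab('side','side2')
cv2.imwrite('pics/side2c.png',cv2.resize(f['img'][60:220,180:350],None,fx=4,fy=3.75,interpolation=cv2.INTER_CUBIC))
```

```text
t 19.85 pos [ 0.5497 -0.0036  0.1895] yaw 17.71 tilt [ 0.003 -0.001 -1.   ] F [ 0.3  0.3 -0.9] w 0.107
turn y 7.08 shift [-7.5   0.34 13.13]
[-0.14 -0.1   1.83 -0.    1.41 -0.45]
```

View pics/side2c.png

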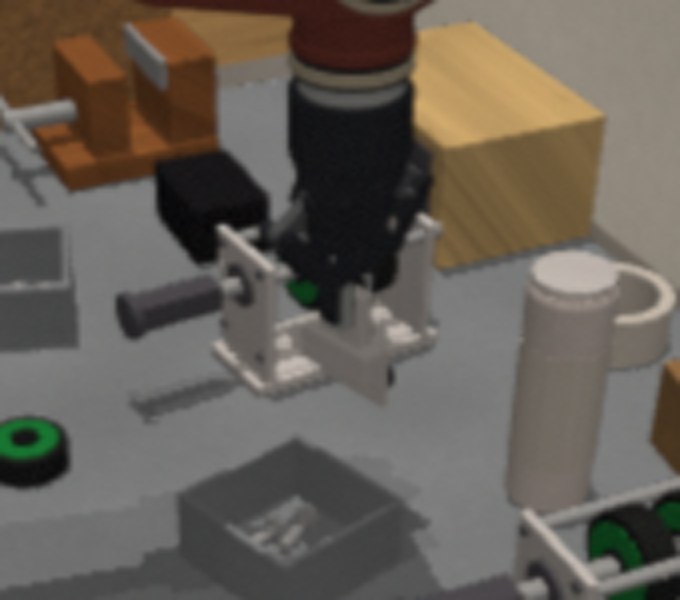

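Hanger is held level, plate on the far side, and clear of the tub (crop 350,350). Next I carry it to the left tray.

Request:
drive_tool:
  motion:
    - [[-0.2,-0.4,0.3],[0,0.8,0],1]
    - [[-0.2,-0.4,0.6],[0,0.9,0],1]
    - [[-0.2,-0.4,0.9],[0,0.9,0],1]
    - [[-0.2,-0.2,0.9],[0,0.9,0],1]
    - [[-0.2,0,0.9],[0,0.9,0],1]
    - [[-0.2,0,0.9],[0,0.9,0],1]
    - [[-0.2,0,0.9],[0,0.9,0],1]
    - [[-0.3,0,0.9],[0,0.88,0],1]
    - [[-0.4,0,0.9],[0,0,0],1]
    - [[-0.5,0,0.9],[0,0,0],1]
    - [[-0.5,0,0.9],[0,0,0],1]
    - [[-0.5,0,0.9],[0,0,0],1]

```text
time: 21.1
tool_pos: [0.4869, 0.2516, 0.2203]
tool_rot: [-0.698, 0.699, -0.11, 0.108]
contact_force: [-0.8, -0.4, -1.4]
gripper_width: 0.106
```

Run:
```python
from h import *
to(.4725,.3664,.14,-17.7)
for t in ('top0','side0','top2'):
    P=cloud(load(t)).reshape(-1,3); P=P[~np.isnan(P[:,0])]
    q=P[(np.hypot(P[:,0]-.4214,P[:,1]-.3816)<.085)&(P[:,2]>.054)&(P[:,2]<.066)]
    print(t,len(q),cv2.minAreaRect((q[:,:2]*1000).astype(np.float32)))
    a=np.radians(-17.7); u=np.array([np.cos(a),np.sin(a)]); v=np.array([-u[1],u[0]])
    d=q[:,:2]-[.4214,.3816]; A=d@u*1000;B=d@v*1000
    k=(abs(B)<40)&(A>40); print(' far wall A:',np.percentile(A[k],[2,50,98]).round(1),'n',k.sum()); k=(abs(A)<40)
    print(' B ends',np.percentile(B[k&(B>40)],[2,50,98]).round(1),np.percentile(B[k&(B<-40)],[2,50,98]).round(1))
```

```text
t 21.1 pos [0.4869 0.2516 0.2203] yaw -17.69 tilt [-0.003 -0.001 -1.   ] F [-0.8 -0.4 -1.4] w 0.106
turn y 0.0 shift [-1.93  3.21  4.21]
top0 194 ((421.3223571777344, 381.4690856933594), (111.8931884765625, 109.99437713623047), 72.29129028320312)
 far wall A: [50.3 52.7 54.9] n 31
 B ends [48.  51.4 55.2] [-56.  -53.2 -49.8]
side0 224 ((422.9199523925781, 382.6461486816406), (118.2295150756836, 110.0290756225586), 72.57475280761719)
 far wall A: [52.7 53.4 56.1] n 19
 B ends [46.8 52.6 59.1] [-57.5 -52.5 -45.8]
top2 195 ((421.42218017578125, 381.2651672363281), (111.88401794433594, 109.57142639160156), 72.20741271972656)
 far wall A: [50.3 52.8 54.8] n 32
 B ends [48.6 51.2 55.3] [-56.2 -53.4 -50.3]
```

Request:
drive_tool:
  motion:
    - [[-0.5,0,0.9],[0,0,0],1]
    - [[-0.5,0.2,0.9],[0,0,0],1]
    - [[-0.4,0.6,0.9],[0,0,0],1]
    - [[-0.3,0.8,0.8],[0,0,0],1]
    - [[-0.2,0.8,0.5],[0,0,0],1]
    - [[0,0.6,0.2],[0,0,0],1]
    - [[0,0.2,0],[0,0,0],1]
    - [[0,0,0],[0,0,0],1]
    - [[0,0,0],[0,0,0],1]

```text
time: 22.0
tool_pos: [0.4754, 0.365, 0.1432]
tool_rot: [0.699, -0.699, 0.109, -0.109]
contact_force: [0.0, 0.4, -1.6]
gripper_width: 0.102
```

Run:
```python
from h import *
to(.4725,.3657,.077,-17.7)
f=grab('side','side3'); g=grab('top','top3')
cv2.imwrite('pics/c3.png',np.hstack([cv2.resize(f['img'][80:180,130:230],(400,400),interpolation=cv2.INTER_CUBIC),cv2.resize(g['img'][150:250,100:200],(400,400),interpolation=cv2.INTER_CUBIC)]))
```

```text
t 22.0 pos [0.4754 0.365  0.1432] yaw -17.74 tilt [ 0.001  0.    -1.   ] F [ 0.   0.4 -1.6] w 0.102
turn y -0.01 shift [-0.12  2.65 -0.01]
```

View pics/c3.png

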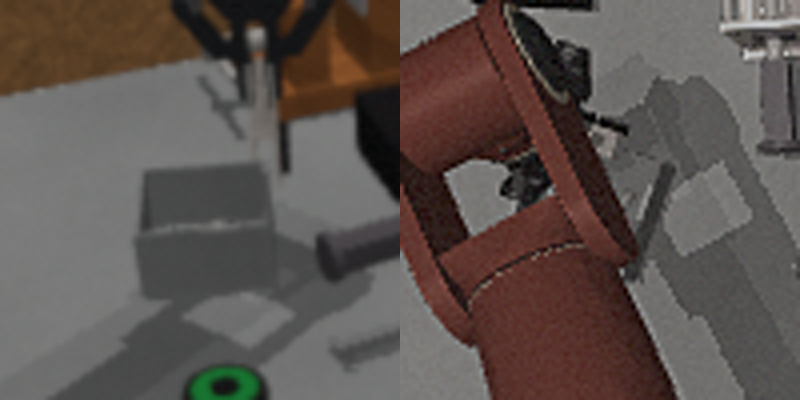

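The hanger (side crop 265,140) is above the far rim (265,170). Descend in stages with force checks.

Request:
drive_tool:
  motion:
    - [[-0.12,0,0],[0,0,0],1]
    - [[0,0,0],[0,0,0],1]
    - [[0,0.4,0],[0,0,0],1]
    - [[0,0.4,0],[0,0,0],1]
    - [[0,0.3,0],[0,0,0],1]
    - [[0,0.2,0],[0,0,0],1]
    - [[0,0,0],[0,0,0],1]

```text
time: 22.8
tool_pos: [0.4712, 0.3659, 0.1083]
tool_rot: [-0.698, 0.699, -0.109, 0.108]
contact_force: [-0.6, -0.2, 0.2]
gripper_width: 0.11
```

Request:
drive_tool:
  motion:
    - [[0,0.2,0],[0,0,0],1]
    - [[0,0.2,0],[0,0,0],1]
    - [[0,0.2,0],[0,0,0],1]
    - [[0,0,0],[0,0,0],1]

```text
time: 23.2
tool_pos: [0.4714, 0.366, 0.094]
tool_rot: [-0.698, 0.699, -0.109, 0.108]
contact_force: [-0.5, 0.1, -1.7]
gripper_width: 0.105
```

Request:
drive_tool:
  motion:
    - [[0,0.2,0],[0,0,0],1]
    - [[0,0.2,0],[0,0,0],1]
    - [[0,0.1,0],[0,0,0],1]
    - [[0,0,0],[0,0,0],1]

```text
time: 23.6
tool_pos: [0.4716, 0.3661, 0.0818]
tool_rot: [-0.698, 0.699, -0.109, 0.108]
contact_force: [-0.5, 0.5, -1.1]
gripper_width: 0.104
```

Request:
drive_tool:
  motion:
    - [[0,0.12,0],[0,0,0],1]
    - [[0,0.08,0],[0,0,0],1]
    - [[0,0,0],[0,0,0],1]

```text
time: 23.9
tool_pos: [0.4718, 0.3663, 0.0772]
tool_rot: [-0.699, 0.699, -0.109, 0.109]
contact_force: [-0.0, 1.3, -1.4]
gripper_width: 0.106
```

Request:
drive_tool:
  motion:
    - [[0,0.05,0],[0,0,0],1]
    - [[0,0,0],[0,0,0],1]

```text
time: 24.1
tool_pos: [0.4721, 0.3664, 0.0764]
tool_rot: [0.699, -0.699, 0.109, -0.109]
contact_force: [-0.4, -0.8, -0.2]
gripper_width: 0.104
```

Request:
drive_tool:
  motion:
    - [[0,0.03,0],[0,0,0],1]
    - [[0,0,0],[0,0,0],0.7]
    - [[0,0,0],[0,0,0],0.5]
    - [[0,0,0],[0,0,0],0.2]
    - [[0,0,0],[0,0,0],0]
    - [[0,0,0],[0,0,0],-0.5]
    - [[0,0,0],[0,0,0],-0.5]
    - [[0,0,0],[0,0,0],-0.5]

```text
time: 24.9
tool_pos: [0.472, 0.3664, 0.0755]
tool_rot: [-0.699, 0.699, -0.109, 0.109]
contact_force: [-1.0, 0.1, -0.3]
gripper_width: 0.749
```

Request:
drive_tool:
  motion:
    - [[0,-0.3,0],[0,0,0],-0.5]
    - [[0,-0.6,0],[0,0,0],-0.5]
    - [[0,-0.8,0],[0,0,0],-0.5]
    - [[0,-0.9,0],[0,0,0],-0.5]
    - [[0,-0.9,0],[0,0,0],-0.5]
    - [[0,-0.9,0],[0,0,0],-0.5]
    - [[0,-0.5,-0.8],[0,0,0],-0.5]
    - [[0,-0.2,-0.8],[0,0,0],-0.5]
    - [[0,0,-0.8],[0,0,0],-0.5]
    - [[0,0,-0.8],[0,0,0],-0.5]
    - [[0,0,-0.6],[0,0,0],-0.5]
    - [[0,0,0],[0,0,0],-0.5]

```text
time: 26.1
tool_pos: [0.4431, 0.2749, 0.2042]
tool_rot: [0.699, -0.698, 0.109, -0.11]
contact_force: [0.1, -0.4, -0.4]
gripper_width: 0.75
```

Run:
```python
from h import *
to(.4725,.3657,.077,-17.7)
f=grab('side','side4'); g=grab('top','top4')
cv2.imwrite('pics/c4.png',np.hstack([cv2.resize(f['img'][80:180,130:230],(400,400),interpolation=cv2.INTER_CUBIC),cv2.resize(g['img'][150:250,100:200],(400,400),interpolation=cv2.INTER_CUBIC)]))
cv2.imwrite('pics/side4.png',f['img'])
a,b=cloud(load('side0')),cloud(f)
for n,P in (('0',a),('4',b)):
    for nm,c in dict(L=(.466,.205),R=(.491,-.1995)).items():
        q=P.reshape(-1,3); q=q[(np.hypot(q[:,0]-c[0],q[:,1]-c[1])<.05)&(q[:,2]>.075)&(q[:,2]<.1)]
        print(n,nm,len(q),np.percentile(q[:,0],[1,5]).round(4) if len(q) else '')
```

```text
t 26.1 pos [0.4431 0.2749 0.2042] yaw -17.78 tilt [ 0.002  0.001 -1.   ] F [ 0.1 -0.4 -0.4] w 0.75
turn y -0.02 shift [0.01 5.09 3.81]
0 L 108 [0.4639 0.4647]
0 R 154 [0.489  0.4895]
4 L 99 [0.4682 0.4692]
4 R 159 [0.493  0.4935]
```

View pics/c4.png

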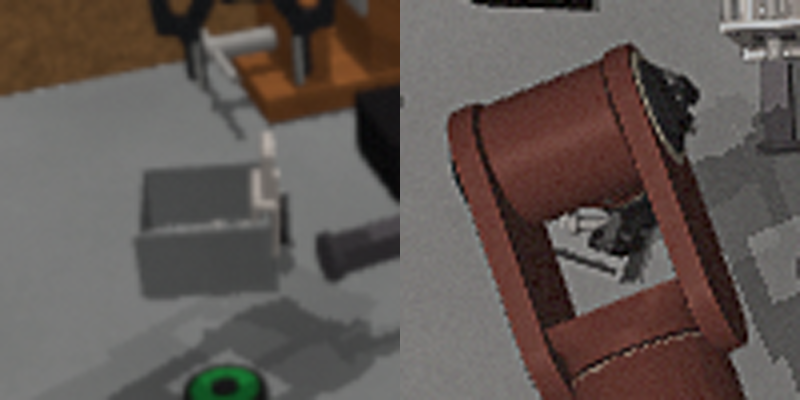

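View pics/side4.png

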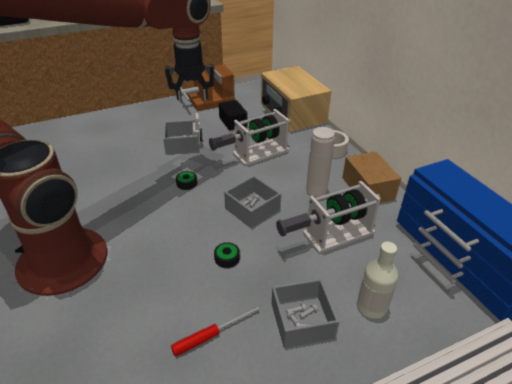

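The crop shows the hanger over the left tray's far rim (265,190), plate outside and leg inside. Both shafts moved about 4 mm towards home from where they started, which matches the felt travel. The other things stand where they were, so I'm handing in.

```bash
python3 -c "
from plant import manip
print(manip.job_done())"
```

```text
the job is handed in; nothing more can be done
None
```

The job is done and handed in at about 26 s of the 70 s allowed. The interface gives no verdict.

- **Left unit:** I pulled the shaft out to its stop (about 18 N felt) and pushed it home (about 19 N felt). Its float was about 27.8 mm, so this is the loose unit.
- **Right unit:** I did the same afterwards (about 20 N at the stop, 18 N at home). Its float was about 9.9 mm.
- **Hanger:** I took it from the tub and hung it over the far rim of the left tray, plate outside and leg inside. Then I let go and moved the arm clear.

**Last checks:** The final side image shows the hanger hanging upright and the gripper free, with about 0.4 N on the wrist. Both shaft ends had moved 4.0 to 4.4 mm towards home from the first image. That agrees with the felt home positions to within about 0.5 mm. By eye in the side image, the other things are where they were.

The top camera's view of the hanger was blocked by the arm, so only the side camera confirms the hanging. The camera and arm positions disagreed by 1 to 2 mm throughout, which I allowed for when placing the hanger.

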